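Slide a tray of painted ware into the drying cabinet and latch its door

TASK

Slide the metal tray, with the wet mug and ramekin standing on it, straight into the open drying cabinet and under its roof until it is fully home against the back stop, then push the door shut until it seats on its catch. Do not touch the mug or the ramekin with the robot or upset them, and leave everything else on the table as it stands.

Things in the scene. Friction and masses are not known exactly. Their poses are not given: they have to be found in the camera images.
- cabinet: Drying cabinet fixed on the table: aluminium frame, wire roof and back, clear sides, open front, no floor (the table serves). Outside 198 deep, 280 wide, 180 high; opening 250 wide, roof underside 165 above the table. Origin: on the table, mid-opening, in the front plane; x points into the cabinet, y to the left (hinge side), z up.
- lane (a point): Middle of the mouth of the guided lane inside the cabinet, at cabinet x = 15, 6 above the table. Two low guide rails (12 high) on the table leave a lane 210 wide from cabinet x = 50 to 180, flared to about 230 at this mouth; the back stop (30 high) has its near face at cabinet x = 180. The tray slides in this lane until its far rim meets the stop.
- door (a joint): Grey door of the cabinet, 280 wide, 12 thick, 5 to 175 above the table, hinged upright at the left front post. 0 = shut and seated, grows as it opens towards the robot (1.57 = straight out, max 2.2). Turns freely; from 0.09 to 0.04 a ball catch resists with about 4 N at the free edge, then draws it to 0. A steel pull stands 37 out of its outer face, 255 from the hinge, 40 to 110 up.
- door_hinge (a point): Point on the door's hinge line, 90 above the table, in the plane of the door's inner face (cabinet x = -1, y = 140). Its frame turns with the door: from the hinge the door runs along its -y, the outer face looks along its -x.
- door_push (a point): Point on the door's outer face, 170 from the hinge and 130 above the table: a good place to push it shut. Its frame turns with the door, -x points out of the outer face.
- tray: Loose aluminium tray, 130 deep (x), 200 wide (y), rim 14 high, floor 4 thick; loaded about 0.8 kg. Origin: under its centre; +x end goes in first. Home = origin at cabinet x = 115. An upright grip fin sticks out of the middle of its near end: 10 thick (y), 36 long (x = -65 to -101), 4 to 55 above the table. When home, the fin's near end is 14 inside the front plane, under the roof.
- fin (a point): Middle of the tray's grip fin, at x = -83 in the tray's frame, 36 above the table.
- mug: White mug with wet paint, standing loose on the tray: 95 high, 78 across, with a handle. Origin: under its centre.
- ramekin: Small white cup with wet paint, standing loose on the tray: 42 high, 60 across. Origin: under its centre.
- jar: Bystander: closed glass jar right of the tray, 64 across, 85 high. Origin: under its centre.
- spare_mug: Bystander: white mug on the table left of the cabinet, 78 across, 95 high. Origin: under its centre.
- bowl: Bystander: white bowl on the table right of the cabinet, 110 across, 50 high. Origin: under its centre.
- brush: Bystander: paint brush lying on the table to the right.
- paint: Bystander: small white paint bottle standing to the left, 44 across, 100 high. Origin: under its centre.
- sponge: Bystander: yellow sponge block lying to the left, 90 x 60 x 30. Origin: under its centre.
Things that resemble listed ones, but are neither listed nor needed, are in the scene too. What is shaped like the mug but red is not meant. What is shaped like the ramekin but blue is not meant.

How it is judged:
By the outcome, as a careful person would: the job done as asked, in the order asked, and still so for the second after the job is handed in, with the robot touching nothing.
It also fails if it takes over 70 s, if anything falls off the work surface, if the arm or the gripper's body presses on something with over 40 N, if the wrist force passes 120 N, or if a joint passes its speed limit or range.

ROBOT

A 7-joint arm with a two-finger parallel gripper is mounted at the origin on the work surface. World frame = base frame: x ahead of the robot, y to its left, z up, the work surface at z = 0. Lengths are in m, angles in rad, forces in N, time in s.
With the tool pointing down it reaches from about 0.4 to 0.875 m from the base axis. Payload 19.3 kg.
Tool frame: the origin (TCP) lies between the finger pads; the fingertips stand 17 mm ahead of it and the grasp point (between the pads) lies 2 mm behind it; z points along the fingers, y is the line along which they close (so a half turn about z gives the same grasp; the last joint's range is limited). The gripper opens to 85 mm and grips with 20 to 120 N. Pads are 22 mm wide; open, the fingers measure 114 mm over their backs; the gripper's body (76 mm by 85 mm) begins 54 mm behind the grasp point. The pads swing forward as they close: fully open they stand 13 mm farther back than shut.
Start: joints at [-1.176, 0.521, -0.036, 1.599, 0.021, 1.021, -0.113], TCP at [0.28, 0.559, 0.248] pointing down, gripper open.
Joint ranges: [-2.91, 2.91], [-0.3, 2.13], [-1.5, 1.42], [0.17, 2.43], [-1.26, 4.41], [0.16, 1.93], [-2.52, 2.52]. Speed limits (rad/s): [1.89, 1.89, 2.39, 2.39, 3.01, 3.01, 3.01].

INTERFACE

Orientations are given as [roll, pitch, yaw] about the fixed x, y, z axes, in that order (R = Rz(yaw) Ry(pitch) Rx(roll)).
In Python, from workcell import bot gives the robot as it stands.
- The arm moves only by the shell command python3 -m inch 'ROWS' [FORCE]. ROWS is JSON, a list of rows, each a list of 7 numbers: the shift along the tool's x, y, z in units of 200 mm (1.0 is 200 mm), then the turn, a rotation vector about the tool's x, y, z in units of 90 degrees (1.0 is 90 degrees), then the opening, from 0 (shut) to 1 (fully open). In form: [[x, y, z, rx, ry, rz, grip], ...]. A call has 1 to 20 rows; each row is the pose to reach, as a shift and turn from the pose commanded when the call began, along the tool's axes at that moment; what a row does not reach only later rows make up. A row lasts 1/8 s, in which the tool goes at most 62.5 mm and 10.7 degrees, less where a joint would pass 70% of its speed; a pose out of reach is approached as far as the arm can. A call with a number of a shift or a turn outside -1 to 1 is refused whole. A call with a gripper value outside its range is refused whole. The fingers move at their own pace and stop on an object; FORCE is the grip in N (left out, the last holds). Time passes only in rows, so rows that repeat a pose let the fingers close. It gives the time, the measured TCP pose, the force, the opening and the grip force at its end, in the units of the state.
- bot.observe(): the state, without advancing time (a new reading comes with each control period).
- bot.grab_frame(name): name is "scene" or "top" or "wrist"; returns a dict with "img" (420x560x3 uint8, red, green, blue), "z_map" (420x560 float32, m along the optical axis (not along the pixel's ray), 0 where there is no reading), "vfov" (degrees; the focal length in pixels is half the picture's height over the tangent of half this angle, whatever the lens; pixels are square), "cx", "cy" (the principal point, pixels), "rvec" (rotation vector, rad) and "tvec" (3), from world to camera coordinates, as OpenCV has them. Camera axes: x right, y down, z forward; pixel columns grow to the right and rows downward; lengths in m; the calibration is good to about 2 mm. A picture is of the moment at which its call begins.
- bot.job_done(): hands the job in; it is judged then, once.
The state is a dict: "clock": time; "qpos": joint angles; "qd": joint speeds; "joint_efforts": joint torques, N m; "position": TCP position; "tool_rot": TCP orientation; "force": force on the tool from outside, world axes, zero at the start; "moment": the same for the moment, N m; "grip_width": finger opening in m; "finger_force": force on a finger pad.
Only numpy, scipy, OpenCV 4.12 (cv2) and the standard library are available. Lean on these libraries where they do the work, as an engineer would, in place of code of your own. Each camera call takes 0.05 s, during which the arm holds its last target. There are 200 camera calls.

## Working session

There is one attempt and no reset: what is moved stays moved. The work goes in short steps, Python scripts to look and compute and a shell command to move; the robot and the scene stay as the last step left them, time stands still between calls to the robot, and variables do not carry over. Pictures are saved under pics/ and viewed, at most 13 in all, crops included, and the job is handed in when it is done.

```bash
mkdir -p pics
cat > h.py <<'E'
import numpy as np, cv2
from workcell import bot
from scipy.spatial.transform import Rotation as R
def cam(n):
    f=bot.grab_frame(n); f['R']=cv2.Rodrigues(np.array(f['rvec'],float))[0]; f['t']=np.array(f['tvec'],float).ravel()
    f['f']=f['img'].shape[0]/2/np.tan(np.radians(f['vfov'])/2); return f
def ray(f,u,v):
    d=f['R'].T@np.array([(u-f['cx'])/f['f'],(v-f['cy'])/f['f'],1]); return -f['R'].T@f['t'],d
def onz(f,u,v,z):
    o,d=ray(f,u,v); return o+d*(z-o[2])/d[2]
def pts(f):
    z=f['z_map']; v,u=np.mgrid[:z.shape[0],:z.shape[1]]
    c=np.stack([(u-f['cx'])/f['f']*z,(v-f['cy'])/f['f']*z,z],-1)
    return (c-f['t'])@f['R']
def proj(f,p):
    c=f['R']@np.array(p)+f['t']; return c[0]/c[2]*f['f']+f['cx'],c[1]/c[2]*f['f']+f['cy']
E
python3 - <<'E'
from h import *
s=bot.observe(); print({k:np.round(v,3) for k,v in s.items()})
for n in('scene','top'):
    f=cam(n); cv2.imwrite(f'pics/{n}0.png',f['img'][...,::-1]); print(n,f['vfov'],f['cx'],f['cy'],-f['R'].T@f['t'],f['R'][2])
E
```

```text
{'clock': np.float64(0.0), 'qpos': array([-1.176,  0.522, -0.036,  1.6  ,  0.021,  1.021, -0.113]), 'qd': array([ 0.001,  0.002, -0.001, -0.   ,  0.   ,  0.002,  0.   ]), 'joint_efforts': array([ 0.0000e+00, -9.2712e+01,  1.9800e+00, -3.6993e+01,  1.8000e-02,
        8.0000e-03,  0.0000e+00]), 'position': array([0.28 , 0.558, 0.248]), 'tool_rot': array([-3.14 ,  0.   ,  2.677]), 'force': array([-0.843,  0.056, -0.484]), 'moment': array([-0.018, -0.027, -0.029]), 'finger_force': np.float64(0.0), 'grip_width': np.float64(0.086)}
scene 49.34955238992789 280.93793443783005 214.8483934442796 [ 1.04824113 -0.33372557  1.16340153] [-0.39361616  0.30403892 -0.86754058]
top 51.053851330258276 273.63483217919054 210.8740443954431 [0.33945822 0.03135407 1.5296615 ] [ 0.13726604  0.00838518 -0.99049872]
```

View pics/scene0.png

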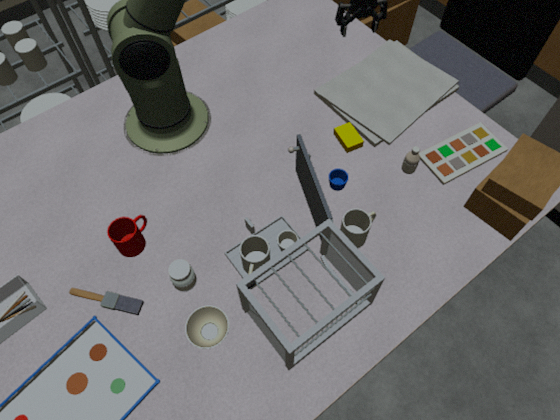

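View pics/top0.png

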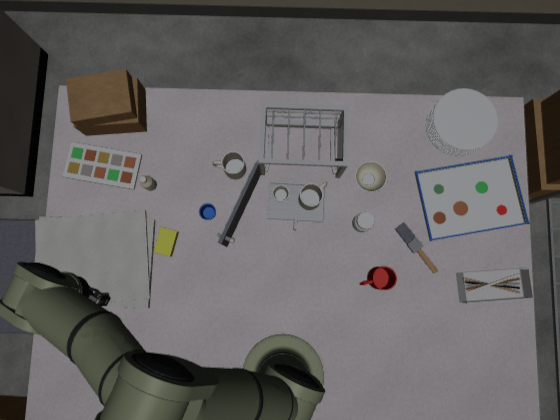

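The scene view shows the tray at (262,245) with mug, ramekin and fin at (250,226). The cabinet is at (310,290) and the door at (312,180). In the top view the tray is at (296,202), the fin at (295,224), the mug at (311,196), the ramekin at (281,194), the cabinet at (304,140) and the door from (262,165) to (224,242). 

Lookalikes in the top view:
- **Mug:** red mug (380,278) and spare mug (234,165). Neither is on the tray.
- **Ramekin:** blue cup (207,211). Not on the tray.

I choose the white pair on the tray.

Run:
```python
from h import *
f=cam('top'); P=pts(f); v,u=np.mgrid[:420,:560]
X,Y,Z=P[...,0],P[...,1],P[...,2]
print('table z',np.median(Z[250:280,290:340]))
c=lambda a:(cv2.minAreaRect(a[:,:2].astype(np.float32)*1000))
# roof
m=(u>255)&(u<355)&(v>95)&(v<180)&(Z>0.172)&(Z<0.19); print('roof',m.sum(),c(P[m]),np.median(Z[m]))
print(np.round(cv2.boxPoints(c(P[m])),0).tolist())
m=(u>210)&(u<268)&(v>155)&(v<250)&(Z>0.16)&(Z<0.19); print('door',m.sum(),np.round(cv2.boxPoints(c(P[m])),0).tolist())
m=(u>260)&(u<335)&(v>175)&(v<226)&(Z>0.006)&(Z<0.13); 
print('traycomp',m.sum(),c(P[m]),np.round(cv2.boxPoints(c(P[m])),0).tolist())
m=(u>280)&(u<310)&(v>205)&(v<235)&(Z>0.03)&(Z<0.07); print('fin',m.sum(),np.round(P[m].mean(0),4), c(P[m]))
for n,w in(('mug',(295,330,180,212,.08,.11)),('ram',(270,292,183,205,.03,.06)),('jar',(350,378,205,235,.07,.1)),('bowl',(350,390,160,195,.035,.06))):
    m=(u>w[0])&(u<w[1])&(v>w[2])&(v<w[3])&(Z>w[4])&(Z<w[5]); print(n,m.sum(),c(P[m]))
i=cv2.resize(f['img'][90:255,205:405],None,fx=3.6,fy=3.6,interpolation=cv2.INTER_CUBIC); cv2.imwrite('pics/crop1.png',i[...,::-1])
s=cam('scene');P=pts(s);Z=P[...,2]
m=(u>240)&(u<258)&(v>215)&(v<236)&(Z>0.02)&(Z<0.07); print('fin scene',m.sum(),np.round(P[m].mean(0),4),c(P[m]))
m=(u>220)&(u<330)&(v>210)&(v<285)&(Z>0.007)&(Z<0.02)&(P[...,0]<.66);print('tray scene',m.sum(),np.round(cv2.boxPoints(c(P[m])),0).tolist())
```

```text
table z -0.000307653508394726
roof 1718 ((771.2229614257812, -41.904510498046875), (287.707275390625, 215.8086395263672), 89.26432037353516) 0.17831602343063802
[[661.0, -184.0], [877.0, -187.0], [881.0, 101.0], [665.0, 103.0]]
door 460 [[422.0, 204.0], [692.0, 62.0], [708.0, 92.0], [437.0, 234.0]]
traycomp 1227 ((587.812744140625, -33.40577697753906), (179.02284240722656, 246.20729064941406), 4.901153564453125) [[488.0, 82.0], [509.0, -164.0], [688.0, -148.0], [666.0, 97.0]]
fin 49 [ 0.5201 -0.04    0.0512] ((527.7545776367188, -43.51691818237305), (24.01457977294922, 87.54219055175781), 58.56455612182617)
mug 141 ((604.673583984375, -78.88124084472656), (76.66404724121094, 91.8008041381836), 78.52877044677734)
ram 88 ((611.4368286132812, 21.762895584106445), (56.87447738647461, 57.90388488769531), 50.294677734375)
jar 237 ((518.0540161132812, -258.75201416015625), (53.3906135559082, 54.87226867675781), 80.57459259033203)
bowl 230 ((675.186767578125, -285.77008056640625), (107.49994659423828, 106.89363098144531), 7.976600170135498)
fin scene 88 [ 0.5086 -0.0302  0.0456] ((505.88720703125, -28.968477249145508), (10.750385284423828, 38.13441467285156), 86.58644104003906)
tray scene 771 [[438.0, -80.0], [611.0, -181.0], [748.0, 54.0], [575.0, 154.0]]
```

View pics/crop1.png

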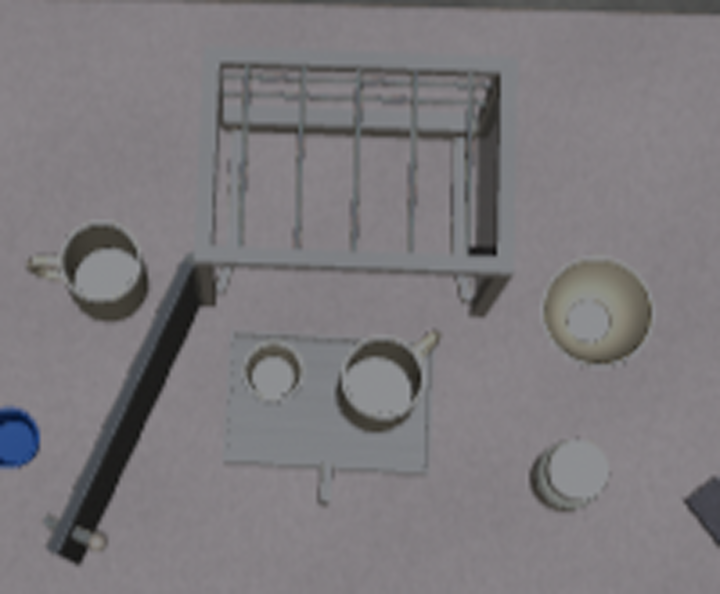

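The crop shows the chosen fin at (325,483), the tray with ramekin (272,372) and mug (382,382), and the door from (200,262) to (65,550).

Run:
```python
from h import *
f=cam('top'); g=lambda a,b,z:np.round(onz(f,a/3.6+205,b/3.6+90,z),4)
for n,a,b,z in(('roofFL',197,262,.18),('roofFR',510,272,.18),('roofBL',205,58,.18),('roofBR',513,65,.18),('tBL',235,333,.014),('tFL',225,462,.014),('tFR',428,473,.014),('finroot',327,466,.055),('finend',323,503,.055),('stopL',218,128,.03),('stopR',468,135,.03),('doorhinge',185,258,.175),('doorend',50,548,.175),('doorend2',80,560,.175),('pull',97,540,.11)): print(n,g(a,b,z))
```

```text
roofFL [0.678  0.0908 0.18  ]
roofFR [ 0.6764 -0.1825  0.18  ]
roofBL [0.8643 0.0897 0.18  ]
roofBR [ 0.865  -0.1842  0.18  ]
tBL [0.6497 0.0588 0.014 ]
tFL [0.5228 0.0647 0.014 ]
tFR [ 0.5175 -0.131   0.014 ]
finroot [ 0.5167 -0.0319  0.055 ]
finend [ 0.4818 -0.0289  0.055 ]
stopL [0.8512 0.0811 0.03  ]
stopR [ 0.8505 -0.1644  0.03  ]
doorhinge [0.6826 0.1017 0.175 ]
doorend [0.4251 0.2087 0.175 ]
doorend2 [0.4156 0.1826 0.175 ]
pull [0.4376 0.1754 0.11  ]
```

```bash
cat >> h.py <<'E'
def pose():
    s=bot.observe(); return np.array(s['position']),R.from_euler('xyz',s['tool_rot'])
def toolrot(yaw,tilt):  # tool x along world yaw when down; tilt leans fingers forward (+x), yaw near 0 or pi: closing axis ~ y
    h=yaw if abs(yaw)<1.6 else yaw-np.pi
    return R.from_euler('z',h)*R.from_euler('y',-tilt)*R.from_euler('z',yaw-h)*R.from_euler('x',np.pi)
def rows(p,r):
    p0,r0=pose(); print('shift',np.round(r0.inv().apply(np.array(p)-p0)/.2,3),'turn',np.round((r0.inv()*r).as_rotvec()/(np.pi/2),3))
E
python3 - <<'E'
from h import *
f=cam('wrist'); p,r=pose(); print('cam in tool',r.inv().apply(-f['R'].T@f['t']-p), 'view',r.inv().apply(f['R'][2]))
rows([.42,-.03,.25],toolrot(np.pi,0)); rows([.42,-.03,.25],toolrot(0,0))
E
```

```text
cam in tool [ 0.07742649  0.00068542 -0.12567587] view [-0.30341129 -0.00122705  0.9528589 ]
shift [-1.944 -2.317 -0.009] turn [-0.    -0.    -0.296]
shift [-1.944 -2.317 -0.009] turn [-0.     0.     1.704]
```

```bash
python3 -m inch '[[-0.2,-0.24,0,0,0,-0.05,0.6],[-0.4,-0.48,0,0,0,-0.1,0.6],[-0.6,-0.72,0,0,0,-0.2,0.6],[-0.8,-0.95,0,0,0,-0.3,0.6],[-0.8,-0.95,0,0,0,-0.3,0.6],[-0.8,-0.95,0,0,0,-0.3,0.6],[-0.8,-0.95,0,0,0,-0.3,0.6]]'; python3 -c "
from h import *
rows([.42,-.03,.25],toolrot(np.pi,0)); print(bot.observe()['qpos'])"
```

```text
clock: 1.18
position: [0.3376, 0.3182, 0.2482]
tool_rot: [3.141, -0.0, -3.134]
force: [0.2, -0.1, -0.2]
grip_width: 0.0509
finger_force: 0.0
shift [-0.4   -1.744 -0.009] turn [ 0.    -0.     0.005]
[-0.79417589  0.2682762  -0.1077578   2.00401865  0.03686997  0.87101083
  0.65609846]
```

```bash
python3 -m inch '[[-0.05,-0.25,0,0,0,0,0.6],[-0.1,-0.5,0,0,0,0,0.6],[-0.15,-0.75,0,0,0,0,0.6],[-0.2,-0.9,0,0,0,0,0.6],[-0.2,-0.9,0,0,0,0,0.6],[-0.2,-0.9,0,0,0,0,0.6]]'; python3 -m inch '[[-0.05,-0.25,0,0,0,0,0.6],[-0.1,-0.5,0,0,0,0,0.6],[-0.15,-0.75,0,0,0,0,0.6],[-0.2,-0.84,0,0,0,0,0.6],[-0.2,-0.84,0,0,0,0,0.6],[-0.2,-0.84,0,0,0,0,0.6]]';python3 - <<'E'
from h import *
print(np.round(bot.observe()['qpos'],2))
f=cam('wrist'); cv2.imwrite('pics/w1.png',f['img'][...,::-1])
rows([.44,-.03,.2],toolrot(np.pi,.75))
E
```

```text
clock: 1.92
position: [0.3791, 0.1386, 0.2482]
tool_rot: [3.141, -0.0, -3.134]
force: [0.5, 0.2, 0.3]
grip_width: 0.0516
finger_force: 0.0
clock: 2.68
position: [0.4202, -0.0289, 0.2481]
tool_rot: [3.141, -0.0, -3.133]
force: [-0.1, -0.0, 0.1]
grip_width: 0.0516
finger_force: 0.0
[-0.19  0.2   0.14  2.11 -0.04  0.84  1.55]
shift [-0.099 -0.006  0.241] turn [ 0.002 -0.478  0.005]
```

View pics/w1.png

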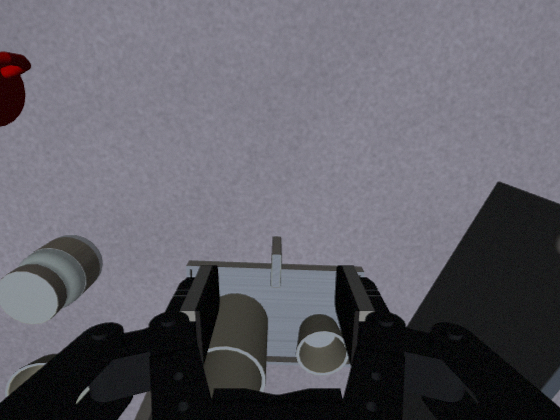

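The wrist view shows the tray's near rim from (187,263) to (363,269) and the fin between the fingers, near end (277,238). The mug is at (238,350) and the ramekin at (322,345).

Run:
```python
from h import *
f=cam('wrist');g=lambda a,b,z:np.round(onz(f,a,b,z),4)
for n,a,b,z in(('R',187,262,.014),('L',363,267,.014),('finend',277,237,.055),('finendbot',277,254,.03)): print(n,g(a,b,z))
P=pts(f); v,u=np.mgrid[:420,:560]; Z=P[...,2]
m=(u>262)&(u<292)&(v>228)&(v<300)&(Z>.047)&(Z<.062); q=P[m]; print(m.sum(),q.min(0),q.max(0),np.median(q,0))
l=cv2.fitLine(q[:,:2].astype(np.float32),cv2.DIST_HUBER,0,.001,.001).ravel(); print('fin line',l,'yaw deg',np.degrees(np.arctan(l[1]/l[0])))
# near rim line from depth step: for columns, first row where Z in .01-.018
e=[]
for c in list(range(195,262,3))+list(range(292,330,3)):
    r=[k for k in range(245,285) if .009<Z[k,c]<.02]
    if r: e.append(onz(f,c,r[0],.014)[:2])
e=np.array(e); s=np.polyfit(e[:,1],e[:,0],1); print('rim',len(e),'yaw deg',-np.degrees(np.arctan(s[0])), 'x at y=-.03',np.polyval(s,-.03))
p0,_=pose();print(p0)
```

```text
R [ 0.5169 -0.1279  0.014 ]
L [0.5215 0.0684 0.014 ]
finend [ 0.47   -0.0281  0.055 ]
finendbot [ 0.4992 -0.0279  0.03  ]
353 [ 0.4878074  -0.03480175  0.04747562] [ 0.52500777 -0.02396382  0.05686928] [ 0.50369786 -0.02895348  0.05468624]
fin line [ 0.9996292  -0.02722984  0.50419563 -0.02924663] yaw deg -1.5603477
rim 33 yaw deg -2.0335993846298477 x at y=-.03 0.5221649320003964
[ 0.42013727 -0.02912597  0.2482438 ]
```

```bash
python3 -c "
from h import *
rows([.497,-.029,.037],toolrot(np.pi-.03,0)); rows([.617,-.041,.037],toolrot(np.pi-.03,0))"
```

```text
shift [-0.385 -0.003  1.056] turn [ 0.    -0.     0.024]
shift [-0.984 -0.068  1.056] turn [ 0.    -0.     0.024]
```

```bash
python3 -m inch '[[-0.15,0,0.15,0,0,0.024,0.6],[-0.3,0,0.3,0,0,0.024,0.6],[-0.385,0,0.5,0,0,0.024,0.6],[-0.385,0,0.7,0,0,0.024,0.6],[-0.385,0,0.8,0,0,0.024,0.6],[-0.385,0,0.9,0,0,0.024,0.6],[-0.385,0,0.97,0,0,0.024,0.6],[-0.385,0,1.0,0,0,0.024,0.6],[-0.385,0,1.0,0,0,0.024,0.6]]';python3 - <<'E'
from h import *
print(np.round(bot.observe()['qpos'],2))
f=cam('wrist'); cv2.imwrite('pics/w2.png',f['img'][...,::-1])
rows([.497,-.029,.037],toolrot(np.pi-.03,0))
E
```

```text
clock: 3.9
position: [0.4972, -0.0297, 0.0483]
tool_rot: [3.142, -0.0, 3.11]
force: [0.3, -0.3, -0.2]
grip_width: 0.0514
finger_force: 0.0
[-0.12  0.65  0.08  2.07 -0.12  0.42  1.6 ]
shift [0.002 0.004 0.058] turn [ 0.     0.    -0.001]
```

View pics/w2.png

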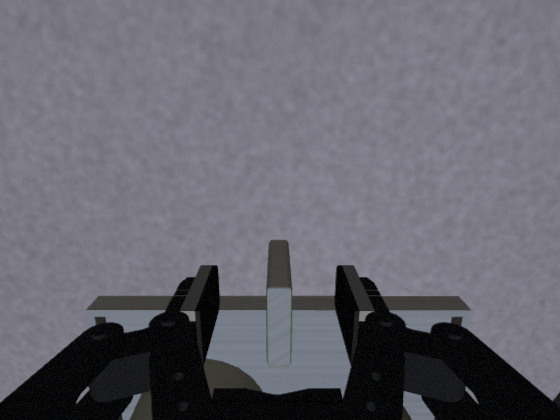

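The wrist view shows the fin (268–291 px) centred between the pads, with the rim level, so yaw is aligned. I lower and grip.

```bash
python3 -m inch '[[0,0.003,0.03,0,0,0,0.6],[0,0.003,0.05,0,0,0,0.6],[0,0.003,0.05,0,0,0,0.1],[0,0.003,0.05,0,0,0,0],[0,0.003,0.05,0,0,0,0],[0,0.003,0.05,0,0,0,0],[0,0.003,0.05,0,0,0,0]]' 30; python3 -c "
from h import *
rows([.557,-.041,.039],toolrot(np.pi-.005,0)); rows([.617,-.043,.039],toolrot(np.pi-.005,0))"
```

```text
clock: 4.82
position: [0.4973, -0.0293, 0.0384]
tool_rot: [-3.142, 0.0, 3.11]
force: [-0.9, -0.5, 5.2]
grip_width: 0.0094
finger_force: 30.7
shift [-0.3   -0.049 -0.003] turn [-0.     0.    -0.017]
shift [-0.6   -0.05  -0.003] turn [-0.     0.    -0.017]
```

```bash
python3 -m inch '[[-0.01,-0.003,-0.002,0,0,-0.001,0],[-0.025,-0.007,-0.002,0,0,-0.003,0],[-0.045,-0.013,-0.002,0,0,-0.005,0],[-0.065,-0.02,-0.002,0,0,-0.008,0],[-0.085,-0.027,-0.002,0,0,-0.01,0],[-0.105,-0.034,-0.002,0,0,-0.012,0],[-0.125,-0.041,-0.002,0,0,-0.014,0],[-0.14,-0.047,-0.002,0,0,-0.016,0],[-0.15,-0.05,-0.002,0,0,-0.017,0],[-0.15,-0.05,-0.002,0,0,-0.017,0]]'
python3 - <<'E'
from h import *
for n,(a,b,c,d),k in(('top',(110,265,215,405),4),):
    f=cam(n); cv2.imwrite(f'pics/{n}2.png',cv2.resize(f['img'][95:240,225:400],None,fx=4,fy=4,interpolation=cv2.INTER_CUBIC)[...,::-1])
E
```

```text
clock: 6.08
position: [0.5262, -0.0401, 0.0385]
tool_rot: [3.141, -0.002, 3.137]
force: [-4.3, 0.6, 2.4]
grip_width: 0.0099
finger_force: 30.5
```

View pics/top2.png

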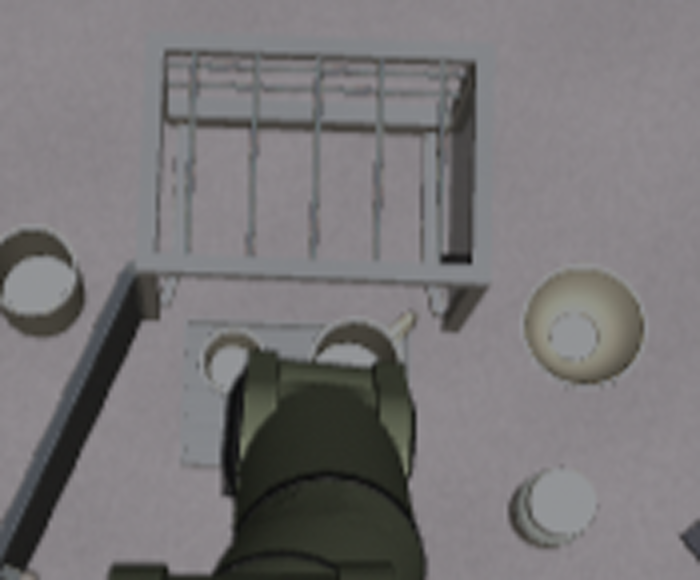

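The top view shows the tray's far-left corner at (188,322), the rail mouth tips near (165,303) and (438,311), and rail inner edges near (179,190) and (424,190).

Run:
```python
from h import *
f=cam('top'); g=lambda a,b,z:np.round(onz(f,a/4+225,b/4+95,z),4)
for n,a,b,z in(('tipL',163,305,.012),('tipR',438,312,.012),('railL',179,150,.012),('railL',180,210,.012),('railR',423,150,.012),('railR',424,230,.012),('trayBL',188,322,.014),('trayFL',183,465,.014),('trayBR',408,326,.014),('postL in bottom',150,318,0),('postR bottom',450,330,0),('stopL',165,122,.03),('stopR',445,130,.03),('FL',135,268,.18),('FR',490,282,.18),('BL',150,42,.18),('BR',490,50,.18)): print(n,g(a,b,z))
P=pts(f); v,u=np.mgrid[:420,:560]; Z=P[...,2]
for x0 in (.72,.74,.76,.78,.8,.82):
    m=(abs(P[...,0]-x0)<.01)&(Z>.006)&(Z<.022)&(P[...,1]<.11)&(P[...,1]>-.2); y=np.sort(P[m][:,1]); print(x0,np.round(y,3)[:60].tolist())
m=(P[...,0]>.5)&(P[...,0]<.68)&(P[...,1]>.02)&(P[...,1]<.075)&(Z>.009)&(Z<.02);print('tray',P[m].min(0),P[m].max(0))
```

```text
tipL [0.6901 0.076  0.012 ]
tipR [ 0.6903 -0.1665  0.012 ]
railL [0.832 0.066 0.012]
railL [0.7768 0.0635 0.012 ]
railR [ 0.8377 -0.1518  0.012 ]
railR [ 0.7643 -0.1534  0.012 ]
trayBL [0.675  0.0534 0.014 ]
trayFL [0.5479 0.0542 0.014 ]
trayBR [ 0.6766 -0.14    0.014 ]
postL in bottom [0.6808 0.0875 0.    ]
postR bottom [ 0.6771 -0.1788  0.    ]
stopL [0.8515 0.0787 0.03  ]
stopR [ 0.8506 -0.1688  0.03  ]
FL [0.6805 0.0939 0.18  ]
FR [ 0.6767 -0.1851  0.18  ]
BL [0.8664 0.088  0.18  ]
BR [ 0.8668 -0.1842  0.18  ]
0.72 [-0.175, -0.165, -0.164, -0.16, -0.157, -0.153, -0.059, -0.03, -0.006, 0.019, 0.062, 0.069, 0.069, 0.072, 0.072, 0.076, 0.076]
0.74 [-0.175, -0.161, -0.161, -0.16, -0.16, -0.158, -0.157, -0.157, -0.157, -0.154, -0.154, -0.153, -0.151, -0.15, -0.15, -0.005, 0.063, 0.066, 0.066, 0.07, 0.07]
0.76 [-0.175, -0.175, -0.175, -0.175, -0.175, -0.161, -0.16, -0.16, -0.16, -0.16, -0.158, -0.157, -0.157, -0.157, -0.156, -0.154, -0.154, -0.153, -0.153, -0.153, -0.151, -0.15, -0.15, -0.15, -0.15, -0.147, -0.14, -0.122, -0.079, -0.065, -0.026, 0.028, 0.063, 0.063, 0.063, 0.063, 0.063
[... 448 characters left out ...]
.078]
0.8 [-0.175, -0.161, -0.161, -0.16, -0.16, -0.157, -0.157, -0.157, -0.156, -0.153, -0.153, -0.153, -0.153, -0.153, -0.15, -0.136, -0.118, -0.047, -0.014, 0.043, 0.05, 0.06, 0.06, 0.061, 0.061, 0.061, 0.064, 0.064, 0.064, 0.064, 0.064, 0.064, 0.064, 0.067, 0.068, 0.068, 0.068, 0.068, 0.071, 0.071, 0.075]
0.82 [-0.175, -0.16, -0.16, -0.16, -0.16, -0.16, -0.159, -0.157, -0.157, -0.157, -0.156, -0.156, -0.156, -0.154, -0.153, -0.153, -0.152, -0.149, -0.118, -0.032, -0.014, 0.04, 0.043, 0.061, 0.061, 0.061, 0.061, 0.061, 0.065, 0.065, 0.065, 0.065, 0.065, 0.068, 0.068, 0.068, 0.068, 0.069, 0.075, 0.076, 0.079, 0.104]
tray [0.54833265 0.02084955 0.00906961] [0.67862742 0.07073101 0.01953437]
```

```bash
python3 -m inch '[[-0.01,0,0,0,0,0,0],[-0.025,-0.001,0,0,0,0,0],[-0.05,-0.002,0,0,0,0,0],[-0.075,-0.003,0,0,0,0,0],[-0.1,-0.004,0,0,0,0,0],[-0.125,-0.005,0,0,0,0,0],[-0.15,-0.006,0,0,0,0,0],[-0.175,-0.007,0,0,0,0,0],[-0.2,-0.008,0,0,0,0,0],[-0.225,-0.01,0,0,0,0,0],[-0.25,-0.01,0,0,0,0,0],[-0.275,-0.01,0,0,0,0,0],[-0.3,-0.01,0,0,0,0,0],[-0.325,-0.01,0,0,0,0,0],[-0.35,-0.01,0,0,0,0,0],[-0.375,-0.01,0,0,0,0,0],[-0.4,-0.01,0,0,0,0,0],[-0.425,-0.01,0,0,0,0,0],[-0.44,-0.01,0,0,0,0,0],[-0.44,-0.01,0,0,0,0,0]]'
```

```text
clock: 8.68
position: [0.6144, -0.0427, 0.0385]
tool_rot: [-3.142, -0.001, 3.137]
force: [-4.9, -0.3, 3.3]
grip_width: 0.0094
finger_force: 30.7
```

```bash
python3 -m inch '[[0,0,0,0,0,0,0.5],[0,0,0,0,0,0,0.5],[0,0,0,0,0,0,0.5],[0,0,-0.1,0,0,0,0.5],[0,0,-0.25,0,0,0,0.5],[0.1,0,-0.4,0,0,0,0.5],[0.25,0,-0.42,0,0,0,0.5],[0.3,0,-0.42,0,0,0,0.5],[0.3,0,-0.42,0,0,0,0.5]]'; python3 -m inch '[[0,0,0,0.08,-0.04,0,0.5],[0,0,0,0.15,-0.08,0,0.5],[0,0,0,0.15,-0.1,0,0.5],[0,0,0,0.15,-0.1,0,0.5]]';python3 -c "
from h import *
print(np.round(bot.observe()['qpos'],2)); p,r=pose(); print(r.as_matrix()[:,2])"
```

```text
clock: 9.8
position: [0.5552, -0.0423, 0.1235]
tool_rot: [3.142, 0.001, 3.137]
force: [0.5, 0.5, 0.8]
grip_width: 0.0424
finger_force: 0.0
clock: 10.3
position: [0.5554, -0.0415, 0.1226]
tool_rot: [-2.904, 0.155, -3.126]
force: [1.4, -0.3, 0.1]
grip_width: 0.043
finger_force: 0.0
[-0.45  0.58  0.37  2.03  0.14  0.44  1.3 ]
[ 0.1538846  -0.23345097 -0.96011467]
```

Run:
```python
from h import *
for th,l in((.35,.25),(.55,.25),(.75,.25),(.8,0.1),(.8,0)):
    rows([.555,-.042,.123],R.from_euler('x',-l)*toolrot(np.pi-.004,th))
```

```text
shift [ 0.001 -0.003 -0.002] turn [ 0.006 -0.125 -0.013]
shift [ 0.001 -0.003 -0.002] turn [ 0.005 -0.252 -0.014]
shift [ 0.001 -0.003 -0.002] turn [ 0.004 -0.379 -0.014]
shift [ 0.001 -0.003 -0.002] turn [-0.083 -0.409  0.03 ]
shift [ 0.001 -0.003 -0.002] turn [-0.14  -0.407  0.06 ]
```

```bash
python3 -m inch '[[0,0,0,0,-0.05,0,0.5],[0,0,0,0,-0.1,0,0.5],[0,0,0,0,-0.15,0,0.5],[0,0,0,0,-0.2,0,0.5],[0,0,0,0,-0.25,0,0.5],[0,0,0,0,-0.3,0,0.5],[0,0,0,0,-0.34,0,0.5],[0,0,0,0,-0.38,0,0.5],[0,0,0,0,-0.38,0,0.5],[0,0,0,0,-0.38,0,0.5]]';python3 - <<'E'
from h import *
print(np.round(bot.observe()['qpos'],2)); p,r=pose(); print(r.as_matrix()[:,2])
for th,l in((.75,.12),(.75,0)): rows([.555,-.042,.123],R.from_euler('x',-l)*toolrot(np.pi-.004,th))
E
```

```text
clock: 11.55
position: [0.5531, -0.0532, 0.1204]
tool_rot: [-2.776, 0.623, -2.971]
force: [0.2, -2.0, -0.5]
grip_width: 0.0426
finger_force: 0.0
[-0.2   0.56 -0.05  2.38  2.29  0.58 -0.85]
[ 0.59810953 -0.25907894 -0.75838189]
shift [-0.023  0.05  -0.019] turn [-0.103 -0.066  0.051]
shift [-0.023  0.05  -0.019] turn [-0.161 -0.064  0.1  ]
```

```bash
python3 -m inch '[[-0.02,0.05,-0.02,-0.05,-0.03,0.03,0.5],[-0.02,0.05,-0.02,-0.1,-0.05,0.06,0.5],[-0.02,0.05,-0.02,-0.16,-0.05,0.1,0.5],[-0.02,0.05,-0.02,-0.16,-0.05,0.1,0.5],[-0.02,0.05,-0.02,-0.16,-0.05,0.1,0.5]]';python3 - <<'E'
from h import *
print(np.round(bot.observe()['qpos'],2)); p,r=pose(); print(p,r.as_matrix()[:,2])
for x,z in((.575,.075),(.612,.042)): rows([x,-.042,z],toolrot(np.pi-.004,.7))
f=cam('wrist'); cv2.imwrite('pics/w3.png',f['img'][...,::-1])
E
```

```text
clock: 12.18
position: [0.5529, -0.0431, 0.1221]
tool_rot: [-3.136, 0.723, 3.135]
force: [-0.2, -0.1, -0.9]
grip_width: 0.0428
finger_force: 0.0
[ 0.22  0.56 -0.34  2.42  2.78  0.58 -1.21]
[ 0.5529239  -0.04308304  0.12211384] [ 0.66170011 -0.01070191 -0.74969223]
shift [0.073 0.008 0.25 ] turn [-0.005  0.015 -0.002]
shift [0.044 0.01  0.496] turn [-0.005  0.015 -0.002]
```

View pics/w3.png

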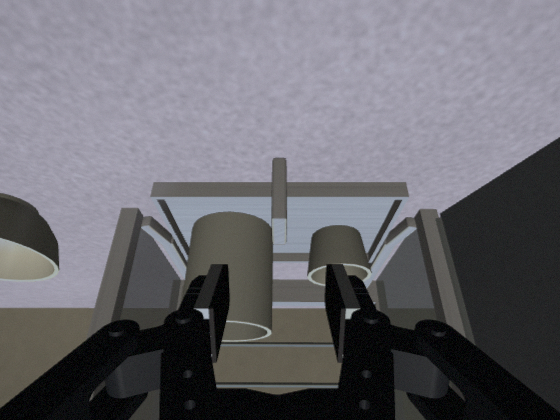

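The wrist view shows mug and ramekin upright on the tray, the tray inside the rail mouth, and the fin at (280,200) centred between the pads.

```bash
python3 -m inch '[[0.03,0.005,0.1,0,0,0,0.5],[0.06,0.01,0.2,0,0,0,0.5],[0.06,0.01,0.3,-0.005,0.015,0,0.5],[0.05,0.01,0.4,-0.005,0.015,0,0.5],[0.045,0.01,0.47,-0.005,0.015,0,0.5],[0.045,0.01,0.49,-0.005,0.015,0,0.5],[0.045,0.01,0.49,-0.005,0.015,0,0.5],[0.045,0.01,0.49,-0.005,0.015,0,0],[0.045,0.01,0.49,-0.005,0.015,0,0],[0.045,0.01,0.49,-0.005,0.015,0,0],[0.045,0.01,0.49,-0.005,0.015,0,0]]' 30;python3 - <<'E'
from h import *
print(np.round(bot.observe()['qpos'],2)); p,r=pose(); print(p,r.as_matrix()[:,2])
rows(p+[.08,0,0],toolrot(np.pi-.004,.7)); rows(p+[.1,0,0],toolrot(np.pi-.004,.7))
E
```

```text
clock: 13.6
position: [0.6099, -0.0416, 0.0427]
tool_rot: [3.137, 0.699, 3.134]
force: [-3.8, -0.3, 6.4]
grip_width: 0.0092
finger_force: 29.6
[ 0.21  0.78 -0.32  2.27  2.82  0.62 -1.18]
[ 0.60990759 -0.0416462   0.04274478] [ 6.43122775e-01 -6.73209359e-04 -7.65762785e-01]
shift [-0.306  0.002  0.257] turn [ 0.001 -0.001 -0.002]
shift [-0.383  0.002  0.322] turn [ 0.001 -0.001 -0.002]
```

```bash
python3 -m inch '[[-0.008,0,0.007,0,0,0,0],[-0.023,0,0.019,0,0,0,0],[-0.038,0,0.032,0,0,0,0],[-0.054,0,0.045,0,0,0,0],[-0.069,0,0.058,0,0,0,0],[-0.084,0,0.071,0,0,0,0],[-0.1,0,0.084,0,0,0,0],[-0.115,0,0.097,0,0,0,0],[-0.13,0,0.109,0,0,0,0],[-0.146,0,0.123,0,0,0,0],[-0.161,0,0.135,0,0,0,0],[-0.176,0,0.148,0,0,0,0],[-0.191,0,0.161,0,0,0,0],[-0.207,0,0.174,0,0,0,0],[-0.222,0,0.187,0,0,0,0],[-0.237,0,0.199,0,0,0,0],[-0.253,0,0.213,0,0,0,0],[-0.268,0,0.225,0,0,0,0],[-0.276,0,0.232,0,0,0,0],[-0.276,0,0.232,0,0,0,0]]'; python3 -m inch '[[-0.006,0,0.005,0,0,0,0],[-0.012,0,0.01,0,0,0,0],[-0.018,0,0.015,0,0,0,0],[-0.018,0,0.015,0,0,0,0]]'
```

```text
clock: 16.1
position: [0.6819, -0.0419, 0.0428]
tool_rot: [3.137, 0.698, 3.134]
force: [-6.1, -0.3, 8.9]
grip_width: 0.0095
finger_force: 30.1
clock: 16.6
position: [0.6864, -0.0419, 0.0428]
tool_rot: [3.137, 0.698, 3.134]
force: [-8.9, 0.2, 9.7]
grip_width: 0.0097
finger_force: 30.5
```

```bash
python3 -m inch '[[-0.005,0,0.004,0,0,0,0],[-0.01,0,0.008,0,0,0,0],[-0.015,0,0.013,0,0,0,0],[-0.015,0,0.013,0,0,0,0]]'; python3 -m inch '[[-0.004,0,0.003,0,0,0,0],[-0.008,0,0.006,0,0,0,0],[-0.008,0,0.006,0,0,0,0]]'; python3 -m inch '[[-0.004,0,0.003,0,0,0,0],[-0.008,0,0.006,0,0,0,0],[-0.008,0,0.006,0,0,0,0]]'
```

```text
clock: 17.1
position: [0.6904, -0.042, 0.0428]
tool_rot: [3.137, 0.698, 3.134]
force: [-9.9, -0.3, 12.3]
grip_width: 0.0093
finger_force: 30.8
clock: 17.48
position: [0.6923, -0.042, 0.0428]
tool_rot: [3.137, 0.698, 3.134]
force: [-10.8, 0.2, 11.8]
grip_width: 0.0098
finger_force: 30.7
clock: 17.85
position: [0.6942, -0.042, 0.0428]
tool_rot: [3.137, 0.698, 3.134]
force: [-8.4, -0.4, 9.0]
grip_width: 0.0097
finger_force: 30.4
```

```bash
python3 -m inch '[[-0.004,0,0.003,0,0,0,0],[-0.008,0,0.006,0,0,0,0],[-0.008,0,0.006,0,0,0,0]]'; python3 -m inch '[[-0.004,0,0.003,0,0,0,0],[-0.008,0,0.006,0,0,0,0],[-0.008,0,0.006,0,0,0,0]]';python3 - <<'E'
from h import *
f=cam('wrist'); cv2.imwrite('pics/w4.png',f['img'][...,::-1])
f=cam('top'); P=pts(f)
g=lambda u,v,z:onz(f,u,v,z)
cv2.imwrite('pics/top4.png',cv2.resize(f['img'][95:200,245:385],None,fx=5,fy=5,interpolation=cv2.INTER_CUBIC)[...,::-1])
E
```

```text
clock: 18.23
position: [0.6962, -0.042, 0.0428]
tool_rot: [3.137, 0.698, 3.134]
force: [-7.8, 0.1, 8.4]
grip_width: 0.0096
finger_force: 30.1
clock: 18.6
position: [0.6982, -0.042, 0.0428]
tool_rot: [3.137, 0.698, 3.134]
force: [-6.8, 0.1, 6.4]
grip_width: 0.0094
finger_force: 29.9
```

View pics/top4.png

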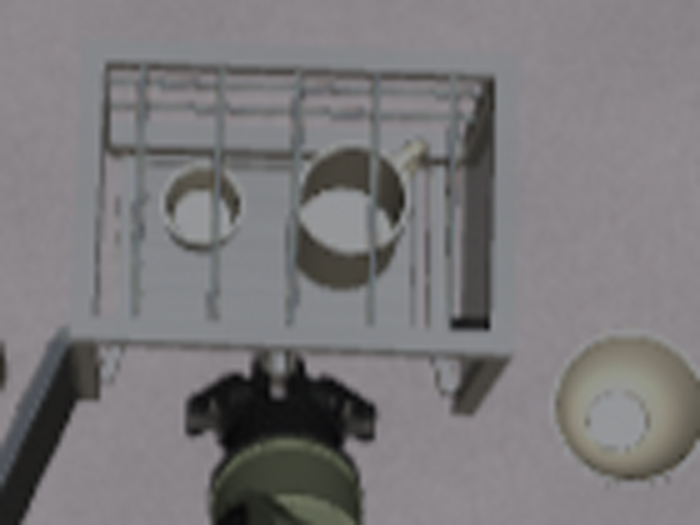

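The top view shows the tray's far rim at row ~163, just short of the stop's face (~row 155), with both cups upright. A few mm remain.

```bash
for i in 1 ; do python3 -m inch '[[-0.004,0,0.003,0,0,0,0],[-0.008,0,0.006,0,0,0,0],[-0.008,0,0.006,0,0,0,0]]'; python3 -m inch '[[-0.004,0,0.003,0,0,0,0],[-0.008,0,0.006,0,0,0,0],[-0.008,0,0.006,0,0,0,0]]'; done
```

```text
clock: 19.08
position: [0.6994, -0.0419, 0.0428]
tool_rot: [3.137, 0.696, 3.134]
force: [-19.1, 0.0, 14.4]
grip_width: 0.0092
finger_force: 31.7
clock: 19.45
position: [0.7, -0.0415, 0.0425]
tool_rot: [3.137, 0.694, 3.135]
force: [-32.9, 1.6, 27.0]
grip_width: 0.0094
finger_force: 35.1
```

```bash
python3 -m inch '[[0.004,0,-0.003,0,0,0,0],[0.008,0,-0.006,0,0,0,0.5],[0.008,0,-0.006,0,0,0,0.5],[0.008,0,-0.006,0,0,0,0.5],[0.008,0,-0.006,0,0,0,0.5],[0.02,0,-0.05,0,0,0,0.5],[0.02,0,-0.15,0,0,0,0.5],[0.02,0,-0.3,0,0,0,0.5],[0.02,0,-0.5,0,0,0,0.5],[0.02,0,-0.5,0,0,0,0.5]]'
python3 - <<'E'
from h import *
print(np.round(bot.observe()['qpos'],2))
f=cam('wrist'); P=pts(f); cv2.imwrite('pics/w5.png',f['img'][...,::-1])
E
```

```text
clock: 20.7
position: [0.6345, -0.0421, 0.1191]
tool_rot: [3.138, 0.7, 3.135]
force: [-0.6, -0.2, -0.7]
grip_width: 0.0425
finger_force: 0.0
[ 0.17  0.61 -0.27  2.21  2.74  0.4  -1.15]
```

View pics/w5.png

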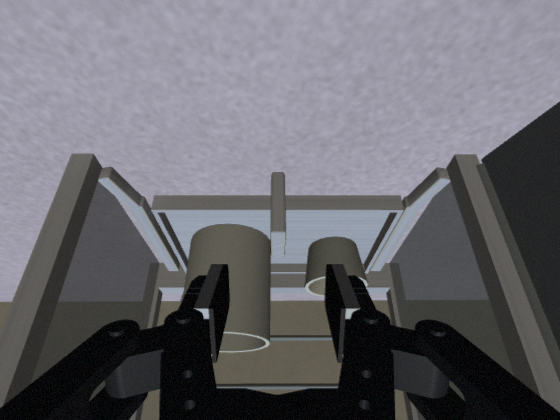

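The wrist view shows the tray's far rim meeting the stop at row ~268, fin end (278,173), front posts' feet (85,155) and (466,155). Both cups are upright.

Run:
```python
from h import *
f=cam('wrist'); g=lambda a,b,z:np.round(onz(f,a,b,z),4)
for n,a,b,z in(('rimR',160,209,.014),('rimL',398,209,.014),('rimbotR',155,196,0),('rimbotL',403,196,0),('finend',278,173,.004),('fintop',278,234,.055),('postR',85,155,0),('postL',466,155,0),('tipR',105,170,.0),('stoptopR',160,285,.03),('stoptopL',395,285,.03)): print(n,g(a,b,z))
P=pts(f); Z=P[...,2]; v,u=np.mgrid[:420,:560]
m=(u>165)&(u<395)&(Z>.022)&(Z<.033)&(P[...,0]>.8); print('stop x',np.percentile(P[m][:,0],[2,10,25,50]),m.sum())
m=(u>165)&(u<395)&(v<215)&(v>195)&(abs(u-280)>15); print('near face x',np.percentile(P[m][:,0],[5,25,50]))
# door
t=cam('top'); Q=pts(t); m=(Q[...,2]>.168)&(Q[...,2]<.185)&(Q[...,0]<.655)&(Q[...,0]>.40)&(Q[...,1]>.08)&(Q[...,1]<.26); q=Q[m]
print('door',m.sum(),np.round(cv2.boxPoints(cv2.minAreaRect(q[:,:2].astype(np.float32)*1000)),0).tolist(),np.degrees(np.arctan2(*cv2.fitLine(q[:,:2].astype(np.float32),cv2.DIST_HUBER,0,.001,.001).ravel()[[1,0]])))
```

```text
rimR [ 0.729  -0.1333  0.014 ]
rimL [0.7307 0.0532 0.014 ]
rimbotR [ 0.7313 -0.1404  0.    ]
rimbotL [0.733  0.0605 0.    ]
finend [ 0.6973 -0.0408  0.004 ]
fintop [ 0.6956 -0.041   0.055 ]
postR [ 0.6814 -0.174   0.    ]
postL [0.6835 0.0895 0.    ]
tipR [ 0.6978 -0.167   0.    ]
stoptopR [ 0.8516 -0.1653  0.03  ]
stoptopL [0.8544 0.0821 0.03  ]
stop x [0.80143591 0.83656372 0.86069492 0.86237614] 1250
near face x [0.72972673 0.73064328 0.73141237]
door 316 [[422.0, 203.0], [652.0, 106.0], [657.0, 118.0], [427.0, 215.0]] -22.765305
```

Tray is home: the near rim at x≈0.730 puts the far rim at 0.860, against the stop at 0.861, and the fin end is 14 mm inside the front posts. I unwind the wrist before doing the door.

```bash
python3 -m inch '[[0.15,0,-0.13,0,0,0,0.2],[0.3,0,-0.25,0,0,0,0],[0.3,0,-0.25,0.08,0,0,0],[0.3,0,-0.25,0.15,0,-0.05,0],[0.3,0,-0.25,0.16,0,-0.09,0],[0.3,0,-0.25,0.16,0,-0.09,0]]';python3 - <<'E'
from h import *
print(np.round(bot.observe()['qpos'],2)); p,r=pose(); print(p,r.as_matrix()[:,2])
for th,l in((.4,.25),(.15,.25),(0,0)): rows([.555,-.042,.14],R.from_euler('x',-l)*toolrot(np.pi,th))
E
```

```text
clock: 21.6
position: [0.5575, -0.0398, 0.1157]
tool_rot: [-2.781, 0.672, -2.967]
force: [-0.5, -0.4, 0.1]
grip_width: 0.0002
finger_force: 0.0
[-0.2   0.59 -0.08  2.4   2.35  0.66 -0.94]
[ 0.55751065 -0.03977626  0.11567014] [ 0.63483028 -0.24646752 -0.73228702]
shift [-0.065 -0.045 -0.094] turn [-0.034  0.184 -0.019]
shift [-0.065 -0.045 -0.094] turn [-0.032  0.344 -0.024]
shift [-0.065 -0.045 -0.094] turn [-0.183  0.44   0.029]
```

```bash
python3 -m inch '[[-0.02,0,-0.05,0,0.06,0,0],[-0.04,-0.02,-0.09,0,0.11,0,0],[-0.06,-0.04,-0.09,-0.01,0.16,-0.01,0],[-0.06,-0.04,-0.09,-0.02,0.21,-0.02,0],[-0.06,-0.04,-0.09,-0.03,0.26,-0.02,0],[-0.06,-0.04,-0.09,-0.03,0.32,-0.02,0],[-0.06,-0.04,-0.09,-0.03,0.36,-0.02,0],[-0.06,-0.04,-0.09,-0.1,0.4,0,0],[-0.06,-0.04,-0.09,-0.18,0.44,0.03,0],[-0.06,-0.04,-0.09,-0.18,0.44,0.03,0],[-0.06,-0.04,-0.09,-0.18,0.44,0.03,0]]';python3 - <<'E'
from h import *
print(np.round(bot.observe()['qpos'],2)); p,r=pose(); print(p,r.as_matrix()[:,2])
rows([.5,-.04,.27],toolrot(np.pi,0)); rows([.5,.12,.27],toolrot(np.pi,0)); rows([.5,.28,.27],toolrot(np.pi,0))
H=np.array([.68,.098])
for d in (112.8,90,70,50,30,15,5,0):
    a=np.radians(d); D=np.array([-np.sin(a),-np.cos(a)]); n=np.array([-np.cos(a),np.sin(a)]); print(d,np.round(H+.17*D+.028*n,3))
E
```

```text
clock: 22.98
position: [0.5549, -0.0458, 0.1391]
tool_rot: [-3.137, 0.003, 3.13]
force: [0.1, 0.2, -0.5]
grip_width: -0.0003
finger_force: 0.0
[ 0.2   0.57 -0.31  1.87  0.26  0.74  1.3 ]
[ 0.554907   -0.04583238  0.13908927] [ 0.00284158 -0.00427758 -0.99998681]
shift [ 0.273  0.023 -0.655] turn [-0.003  0.002 -0.007]
shift [ 0.282  0.823 -0.659] turn [-0.003  0.002 -0.007]
shift [ 0.292  1.623 -0.662] turn [-0.003  0.002 -0.007]
112.8 [0.534 0.19 ]
90 [0.51  0.126]
70 [0.511 0.066]
50 [0.532 0.01 ]
30 [ 0.571 -0.035]
15 [ 0.609 -0.059]
5 [ 0.637 -0.069]
0 [ 0.652 -0.072]
```

```bash
python3 -m inch '[[0.1,0,-0.25,0,0,0,0],[0.2,0.02,-0.5,0,0,0,0],[0.2,0.1,-0.66,0,0,0,0],[0.2,0.35,-0.66,0,0,0,0],[0.2,0.6,-0.66,0,0,0,0],[0.2,0.82,-0.66,0,0,0,0],[0.2,0.82,-0.66,0,0,0,0],[0.2,0.82,-0.66,0,0,0,0]]';python3 -m inch '[[0,0.2,0,0,0,0,0],[0,0.4,0,0,0,0,0],[-0.05,0.6,0,0,0,0,0],[-0.05,0.7,0,0,0,0,0],[-0.05,0.7,0.15,0,0,0,0],[-0.05,0.7,0.35,0,0,0,0],[-0.05,0.7,0.5,0,0,0,0],[-0.05,0.7,0.6,0,0,0,0],[-0.05,0.7,0.6,0,0,0,0]]'
python3 - <<'E'
from h import *
print(np.round(bot.observe()['qpos'],2))
H=np.array([.68,.098])
for d in (112.8,100,90,80,70,60,50):
    a=np.radians(d); D=np.array([-np.sin(a),-np.cos(a)]); n=np.array([-np.cos(a),np.sin(a)]); print(d);rows([*(H+.17*D+.028*n),.15],toolrot(np.pi,0))
E
```

```text
clock: 23.98
position: [0.5153, 0.1211, 0.2705]
tool_rot: [-3.136, 0.003, 3.135]
force: [0.3, -0.2, -0.5]
grip_width: -0.0001
finger_force: 0.0
clock: 25.1
position: [0.5262, 0.2595, 0.1491]
tool_rot: [-3.136, 0.001, 3.134]
force: [-0.1, 0.0, 0.9]
grip_width: -0.0001
finger_force: 0.0
[-0.28  0.61 -0.4   1.77  0.31  0.83  0.73]
112.8
shift [-0.042 -0.349 -0.002] turn [-0.004  0.    -0.005]
100
shift [ 0.04  -0.523 -0.002] turn [-0.004  0.    -0.005]
90
shift [ 0.076 -0.668 -0.001] turn [-0.004  0.    -0.005]
80
shift [ 0.086 -0.818  0.   ] turn [-0.004  0.    -0.005]
70
shift [ 0.07  -0.967  0.001] turn [-0.004  0.    -0.005]
60
shift [ 0.029 -1.112  0.002] turn [-0.004  0.    -0.005]
50
shift [-0.037 -1.247  0.003] turn [-0.004  0.    -0.005]
```

```bash
python3 -m inch '[[-0.02,-0.1,0,0,0,0,0],[-0.04,-0.2,0,0,0,0,0],[-0.04,-0.3,0,0,0,0,0],[-0.04,-0.35,0,0,0,0,0],[-0.02,-0.4,0,0,0,0,0],[0,-0.44,0,0,0,0,0],[0.02,-0.48,0,0,0,0,0],[0.04,-0.52,0,0,0,0,0],[0.055,-0.57,0,0,0,0,0],[0.068,-0.62,0,0,0,0,0],[0.076,-0.67,0,0,0,0,0],[0.082,-0.72,0,0,0,0,0],[0.085,-0.77,0,0,0,0,0],[0.086,-0.82,0,0,0,0,0],[0.084,-0.87,0,0,0,0,0],[0.078,-0.92,0,0,0,0,0],[0.07,-0.967,0,0,0,0,0],[0.07,-0.967,0,0,0,0,0]]'
python3 - <<'E'
from h import *
H=np.array([.68,.098])
t=cam('top'); Q=pts(t); m=(Q[...,2]>.165)&(Q[...,2]<.178)&(Q[...,0]<.66)&(Q[...,0]>.38)&(Q[...,1]>-.2)&(Q[...,1]<.24); q=Q[m]
cv2.imwrite('pics/top6.png',cv2.resize(t['img'][90:260,200:400],None,fx=3,fy=3)[...,::-1])
for d in (60,50,40,30,20,10,5,0):
    a=np.radians(d); D=np.array([-np.sin(a),-np.cos(a)]); n=np.array([-np.cos(a),np.sin(a)]); print(d);rows([*(H+.17*D+.028*n),.15],toolrot(np.pi,0))
E
```

```text
clock: 27.35
position: [0.5115, 0.067, 0.1509]
tool_rot: [-3.137, 0.002, 3.134]
force: [-0.1, -0.5, 0.2]
grip_width: 0.0001
finger_force: 0.0
60
shift [-0.038 -0.152  0.005] turn [-0.002  0.001 -0.004]
50
shift [-0.104 -0.286  0.006] turn [-0.002  0.001 -0.004]
40
shift [-0.192 -0.408  0.006] turn [-0.002  0.001 -0.004]
30
shift [-0.3   -0.512  0.007] turn [-0.002  0.001 -0.004]
20
shift [-0.425 -0.596  0.008] turn [-0.002  0.001 -0.004]
10
shift [-0.562 -0.657  0.008] turn [-0.002  0.001 -0.004]
5
shift [-0.634 -0.678  0.008] turn [-0.002  0.001 -0.004]
0
shift [-0.708 -0.693  0.009] turn [-0.002  0.001 -0.004]
```

View pics/top6.png

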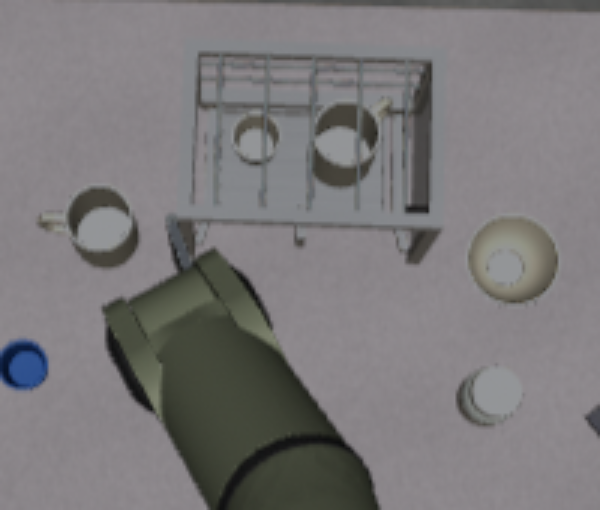

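The top view shows the door, seen at (180,245), following the tool. The tray and cups are undisturbed.

```bash
python3 -m inch '[[-0.01,-0.05,0,0,0,0,0],[-0.024,-0.1,0,0,0,0,0],[-0.038,-0.152,0,0,0,0,0],[-0.058,-0.2,0,0,0,0,0],[-0.08,-0.245,0,0,0,0,0],[-0.104,-0.286,0,0,0,0,0],[-0.13,-0.33,0,0,0,0,0],[-0.16,-0.37,0,0,0,0,0],[-0.192,-0.408,0,0,0,0,0],[-0.225,-0.445,0,0,0,0,0],[-0.26,-0.48,0,0,0,0,0],[-0.3,-0.512,0,0,0,0,0],[-0.34,-0.542,0,0,0,0,0],[-0.38,-0.57,0,0,0,0,0],[-0.425,-0.596,0,0,0,0,0],[-0.47,-0.617,0,0,0,0,0],[-0.515,-0.637,0,0,0,0,0],[-0.562,-0.657,0,0,0,0,0],[-0.562,-0.657,0,0,0,0,0]]';  python3 -m inch '[[-0.03,-0.01,-0.01,0,0,0,0],[-0.06,-0.02,-0.01,0,0,0,0],[-0.08,-0.025,-0.01,0,0,0,0],[-0.1,-0.03,-0.01,0,0,0,0],[-0.1,-0.03,-0.01,0,0,0,0]]'
```

```text
clock: 29.78
position: [0.6234, -0.0645, 0.1515]
tool_rot: [-3.138, 0.002, 3.135]
force: [-0.2, 0.6, -0.0]
grip_width: 0.0001
finger_force: 0.0
clock: 30.4
position: [0.643, -0.0703, 0.1536]
tool_rot: [-3.138, 0.002, 3.136]
force: [0.4, 1.4, 0.4]
grip_width: -0.0002
finger_force: 0.0
```

```bash
python3 -m inch '[[-0.02,0,0,0,0,0,0],[-0.04,0,0,0,0,0,0],[-0.06,0,0,0,0,0,0],[-0.06,0,0,0,0,0,0]]';  python3 -m inch '[[-0.01,0,0,0,0,0,0],[-0.02,0,0,0,0,0,0],[-0.03,0,0,0,0,0,0],[-0.03,0,0,0,0,0,0]]'
```

```text
clock: 30.9
position: [0.6552, -0.0703, 0.1538]
tool_rot: [-3.138, 0.003, 3.136]
force: [0.1, -0.1, -1.2]
grip_width: -0.0003
finger_force: 0.0
clock: 31.4
position: [0.6568, -0.0703, 0.1537]
tool_rot: [-3.137, -0.007, 3.136]
force: [-38.2, 1.4, 24.7]
grip_width: 0.0002
finger_force: 19.0
```

```bash
python3 -m inch '[[0.03,0,0,0,0,0,0],[0.1,0,0,0,0,0,0],[0.25,0,0,0,0,0,0],[0.45,0,-0.1,0,0,0,0],[0.6,0.1,-0.3,0,0,0,0],[0.8,0.3,-0.5,0,0,0,0],[0.9,0.5,-0.5,0,0,0,0],[0.9,0.5,-0.5,0,0,0,0]]'
python3 - <<'E'
from h import *
f=cam('top'); Q=pts(f); Z=Q[...,2]
m=(Z>.1)&(Z<.172)&(Q[...,0]<.676)&(Q[...,0]>.6)&(Q[...,1]>-.19)&(Q[...,1]<.1)
print(m.sum(),np.percentile(Q[m][:,0],[2,50,98]))
g=cam('scene'); S=pts(g); z=S[...,2]
m=(z>.1725)&(z<.177)&(S[...,0]<.70)&(S[...,0]>.55)&(S[...,1]>-.2)&(S[...,1]<.11); q=S[m][:,:2].astype(np.float32); l=cv2.fitLine(q,cv2.DIST_HUBER,0,.001,.001).ravel();print('door top',len(q),l)
a=cv2.resize(f['img'][80:250,190:400],None,fx=2.8,fy=2.8)[:420]; b=g['img'][130:380,180:420]; b=cv2.resize(b,None,fx=2,fy=2)
c=np.zeros((600,800,3),np.uint8); w=cv2.resize(a,(400,324)); c[:324,:400]=w; w=cv2.resize(b,(400,417)); c[:417,400:]=w; cv2.imwrite('pics/fin.png',c[:420,:,::-1])
E
```

```text
clock: 32.4
position: [0.4804, 0.0339, 0.2542]
tool_rot: [-3.138, 0.005, 3.14]
force: [-0.0, -0.8, -0.4]
grip_width: 0.0001
finger_force: 0.0
506 [0.65247327 0.66645165 0.67301458]
door top 475 [ 0.00985709  0.9999514   0.67367923 -0.07025658]
```

View pics/fin.png

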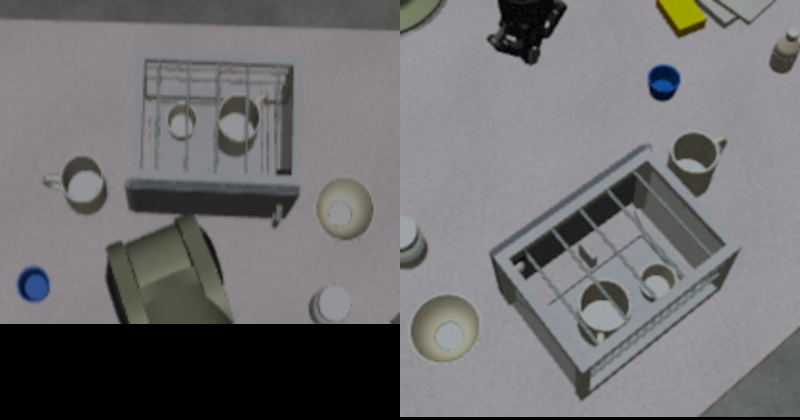

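The door is flush with the front, with its top edge within 0.01 rad of parallel. The tray is home, both cups are upright, the bystanders are where they were, and the robot is clear.

```bash
python3 -c "
from workcell import bot
print(bot.job_done())"
```

```text
the job is handed in; nothing more can be done
None
```

The tray is home against the back stop with the mug and ramekin still upright, the door is shut and flush with the front, and the job was handed in at about 32 s with the robot clear of everything.

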